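Find the correctly set lane of a cocoa-bean cracker with a setting gauge

TASK

The red bean cracker has four lanes, and only one of its hidden rollers is still set right. Take the yellow-handled setting gauge by its handle and try its blade flat along the steel bed under the rollers: a lane that has drifted open gives no resistance, a lane that has closed up stops the tip dead before the roller, and the right one lets the blade through with a steady, springy drag. Never force it (keep the push under about 20 N); leave the gauge lying in the right lane, slid home until its black guard is at the lane's posts, let go, and do not disturb the bottle, jar or mug.

Things in the scene. Friction and masses are not known exactly. Their poses are not given: they have to be found in the camera images.
- mill: Fixed red four-lane bean cracker. Origin on the table below the middle of the roller line, which runs along its y; x is the way a blade is slid in, z up. Flat steel bed, top 12 mm above the table, x -160 to +60 mm, 238 mm wide; up to x = -35 it is an open apron with a black line down each lane's middle. Roof 83 mm high from x = -30 back, hopper 151 mm high from x = +3 back.
- lane1 (a point): Mouth of lane 1 (at the mill's +y end): middle of the lane, on the bed's top, in the plane of the posts' front faces, 35 mm before the roller line; axes as the mill's, x into the lane. Lanes are 42 mm wide between 14 mm red posts, 56 mm from lane to lane, shut by a back wall 85 mm in. Hidden in each, across the lane, is a steel roller 40 mm thick that does not turn, at the roller line.
- lane2 (a point): Mouth of lane 2, as for lane 1. What the rollers are like: ONE lane is right (roller_fit): sprung roller 6.5 mm over the bed, which the 8 mm blade lifts against its spring; a springy drag of about 3 to 12 N sets in once the tip is 0 to 10 mm past the roller line and stays all the way on. Which lane is which changes every time and can only be felt.
- lane3 (a point): Mouth of lane 3, as for lane 1. ONE lane is open (roller_open): roller 12 mm over the bed, the blade slides under it without resistance if it is held level and not pressed down on the bed.
- lane4 (a point): Mouth of lane 4 (at the mill's -y end), as for lane 1. TWO lanes are closed (roller_shut1, roller_shut2): rigid roller 1.5 mm over the bed, which stops the blade's tip dead about 8 to 15 mm before the roller line.
- gauge_grip (a point): Centre of the setting gauge's yellow handle (56 long in x, 24 wide, 22 mm high), 11 mm above the flat underside on which the gauge lies on the table. Black guard 50 mm wide, 22 high, 28 to 36 mm ahead (x). Then the steel blade, 20 wide, 8 mm thick, underside flush with the handle's; its last 16 mm slope down to a round 4 mm tip, 109 mm ahead. x to the tip, z up. 70 to 120 g.
- gauge_tip (a point): Foremost point of the blade's tip, in the middle of the blade, 2 mm above the gauge's underside; axes as the gauge's.
- gauge: The same gauge: origin at the underside of the handle's centre, x to the blade's tip, z up.
- syrup: Amber bottle, 66 mm across, 190 mm high, origin at its base; leave alone.
- nib_jar: Glass jar with brass lid, 84 mm across, 110 mm high, origin at its base; leave alone.
- mug: Terracotta mug, 80 mm across, 90 mm high, handle at its +y, origin at its base; leave alone.
Not all that is in view belongs to the job. Leave any green, orange or pink look-alike of the gauge alone.

How it is judged (in metres and radians):
On the way:
1. the gauge is lifted and its blade brought over the cracker's bed, in front of the lanes or in one (x of gauge_tip in the frame of mill between -0.11 and 0 m and y of gauge_tip in the frame of mill between -0.12 and 0.12 m and height (world z) of gauge_tip above 0.012 m), for 0.1 s.
At the end, for the whole second after the job is handed in: The gauge lies at rest, flat (within 6 degrees) on the bed in the lane with the sprung, correctly set roller, tip at least 20 mm past the roller line (guard within 15 mm of the posts), released (x of gauge_tip in the frame of roller_fit above 0.02 m and y of gauge_tip in the frame of roller_fit between -0.014 and 0.014 m and y of gauge_grip in the frame of roller_fit between -0.03 and 0.03 m and height (world z) of gauge_tip below 0.021 m and angle between gauge's own z axis and vertical below 0.1 rad and linear speed of gauge below 0.01 m/s and contact force between the fingers and gauge below 0.1 N); the robot touches nothing.
It fails at once if the gauge is forced against a roller (over 25 N) or against the cracker's bed and posts (over 40 N) (contact force between gauge and mill above 40 N or contact force between gauge and roller_fit above 25 N or contact force between gauge and roller_open above 25 N or contact force between gauge and roller_shut1 above 25 N or contact force between gauge and roller_shut2 above 25 N).
It fails at once if the bottle, jar or mug is moved by over 20 mm (distance of any of syrup, nib_jar, mug from where it was at the start of the episode above 0.02 m).
It also fails if it takes over 72 s, if anything falls off the work surface, if the arm or the gripper's body presses on something with over 40 N, if the wrist force passes 120 N, or if a joint passes its speed limit or range.

ROBOT

A 7-joint arm with a two-finger parallel gripper is mounted at the origin on the work surface. World frame = base frame: x ahead of the robot, y to its left, z up, the work surface at z = 0. Lengths are in mm, angles in rad, forces in N, time in s.
With the tool pointing down it reaches from about 425 to 825 mm from the base axis. Payload 3.6 kg.
Tool frame: the origin (TCP) lies midway between the tips of the shut fingers; the grasp point (between the pads) lies 19 mm behind it; z points along the fingers, y is the direction in which the jaws open and shut (so a half turn about z gives the same grasp; the last joint's range is limited). The gripper opens to 93 mm and grips with 3 to 60 N. Pads are 15 mm wide; open, the fingers measure 128 mm over their backs; the gripper's body (75 mm by 188 mm) begins 65 mm behind the grasp point.
Start: joints at [1.202, 0.615, -0.013, 1.423, 0.008, 1.103, -0.04], TCP at [218.492, -612.146, 218.64] pointing down, gripper open.
Joint ranges: [-3.12, 3.12], [-0.3, 2.06], [-1.34, 1.32], [0.26, 2.42], [-1.36, 4.5], [0.01, 1.98], [-2.84, 2.84]. Speed limits (rad/s): [2.79, 2.79, 3.14, 3.14, 3.14, 3.14, 3.14].

INTERFACE

Orientations are given as a unit quaternion [w, x, y, z].
In Python, from rig import arm gives the robot as it stands.
- The arm moves only by the tool jog_arm, never from a script. Its argument "rows" is a list of rows, each a list of 2 entries, a list of its own where there are three numbers: the shift along the tool's x, y, z in units of 0.02 m (1.0 is 0.02 m), then the turn, a rotation vector about the tool's x, y, z in units of 6 degrees (1.0 is 6 degrees). A call has 1 to 5 rows; each row shifts and turns the commanded pose from where the row before left it, along the tool's axes as they then stand; what a row does not reach is not made up. A row lasts 1/12 s, in which the tool goes at most 41.7 mm and 7.16 degrees, less where a joint would pass 70% of its speed; a pose out of reach is approached as far as the arm can. A call with a number of a shift or a turn outside -1 to 1 is refused whole. A call with a gripper value outside its range is refused whole. "gripper" is the gripper's target within -1 to 1 (fully open at 1, half-way at 0, shut at -1), set as the call begins (left out, the last holds). The fingers move at their own pace and stop on an object; the grip force is fixed at half the most. Time passes only in rows, so rows that do not move let the fingers close. It gives the time, the measured TCP pose, the force and the opening at its end, in the units of the state.
- arm.sense(): the state, without advancing time (a new reading comes with each control period).
- arm.snapshot(name): name is "side" or "top" or "wrist"; returns the picture (400x640x3 uint8, red, green, blue); there is no depth.
- arm.camera_model(name): a dict with "fov_y" (degrees; the focal length in pixels is half the picture's height over the tangent of half this angle, whatever the lens; pixels are square), "cx", "cy" (the principal point, pixels), "world_from_camera" (4x4, takes a point from camera to world coordinates); the wrist camera has in their place "tool_from_camera" (4x4, takes a point from camera to tool coordinates, whose origin is the TCP and whose axes are the flange's). Camera axes: x right, y up, looking along -z (the intrinsics and any distortion apply to the point x, -y, -z); pixel columns grow to the right and rows downward; lengths in mm; the calibration is good to about 2 mm. A picture is of the moment at which its call begins: read the wrist's pose just before it. camera_model takes no time and is no camera call.
- arm.job_done(): hands the job in, once; it reports no verdict.
Trained networks look in the newest picture that a camera, given by its name, has taken for a name from the list of things; names that differ only in an ending like _2 or _b are one class to them, and where a whole thing is asked for, a point or a joint stands for the part that bears it (a point fixed in the world has none). Each returns a list of dicts, best first, with "score" (0 to 1); they miss things now and then, are a little off and sometimes report something else, mostly with a low value. They report only what shows in the picture. A call takes as long as a camera call. They do not tell look-alikes from the thing itself.
- arm.cut_out(camera, target): "mask" (400x640 bool, what is visible of it) and "bbox" ([left, top, width, height] in pixels, round what is visible of it).
The state is a dict: "clock": time; "qpos": joint angles; "qvel": joint speeds; "joint_efforts": joint torques, N m; "tool_pos": TCP position; "tool_rot": TCP orientation; "force": force on the tool from outside, world axes, zero at the start; "ft_torque": the same for the moment, N m; "grip_width": finger opening in mm.
Only numpy, scipy, OpenCV 4.12 (cv2) and the standard library are available. Lean on these libraries where they do the work, as an engineer would, in place of code of your own. Each camera call takes 0.05 s, during which the arm holds its last target. There are 200 camera calls.

## Working session

There is one attempt and no reset: what is moved stays moved. The work goes in short steps, Python scripts to look and compute and a tool call to move; the robot and the scene stay as the last step left them, time stands still between calls to the robot, and variables do not carry over. Pictures are saved under pics/ and viewed, about 8 in all and at most 12, crops included, and the job is handed in when it is done.

Besides the shell and the picture viewer there is one more tool, called after "Emit:" by a JSON object that holds its "fn" and its "kwargs", one argument or row to a line. jog_arm: Moves the arm, as the interface text tells. Shifts and turns lie within -1 to 1; 1 stands for 0.02 m of shift or 6 degrees of turn. Its arguments: {"type":"object","properties":{"rows":{"type":"array","items":{"type":"array"}},"gripper":{"type":"number"}},"required":["rows"]}

```bash
mkdir -p pics; ls; python3 - <<'E'
from rig import arm
import cv2,numpy as np
s=arm.sense();print({k:np.round(s[k],3).tolist() for k in ('clock','tool_pos','tool_rot','force','grip_width')})
for n in('top','side'):
    im=arm.snapshot(n);cv2.imwrite(f'pics/{n}0.png',im[...,::-1])
    m=arm.camera_model(n);print(n,{k:np.round(v,3).tolist() for k,v in m.items()})
    for t in('gauge','mill','syrup','nib_jar','mug'):
        for d in arm.cut_out(n,t)[:3]:print(t,round(d['score'],2),d['bbox'])
print(arm.camera_model('wrist'))
a=cv2.imread('pics/top0.png');b=cv2.imread('pics/side0.png')
cv2.imwrite('pics/both0.png',cv2.resize(np.vstack([a,b]),(480,600)))
E
```

```text
pics
{'clock': 0.0, 'tool_pos': [218.252, -611.442, 217.511], 'tool_rot': [-0.001, 0.985, 0.171, -0.0], 'force': [0.224, -0.627, 0.209], 'grip_width': 93.079}
top {'fov_y': 48.52, 'cx': 314.507, 'cy': 199.534, 'world_from_camera': [[0.016, 0.992, -0.128, 314.882], [-1.0, 0.018, 0.013, -73.615], [0.015, 0.128, 0.992, 1547.287], [0.0, 0.0, 0.0, 1.0]]}
gauge 0.84 [344.0, 222.0, 39.3, 15.0]
gauge 0.7 [295.7, 235.3, 32.4, 29.6]
gauge 0.65 [312.8, 173.9, 32.9, 23.9]
mill 0.78 [220.3, 142.3, 74.6, 73.0]
mill 0.16 [333.7, 110.3, 19.0, 31.4]
syrup 0.96 [330.5, 109.4, 23.5, 30.5]
nib_jar 0.66 [176.7, 130.7, 30.2, 30.5]
mug 0.74 [150.5, 176.3, 31.7, 34.2]
side {'fov_y': 44.541, 'cx': 317.002, 'cy': 198.298, 'world_from_camera': [[0.723, 0.336, -0.604, -529.138], [-0.691, 0.34, -0.638, -1142.059], [-0.009, 0.878, 0.478, 866.209], [0.0, 0.0, 0.0, 1.0]]}
gauge 0.79 [324.9, 239.7, 41.2, 13.4]
gauge 0.68 [282.0, 216.5, 16.0, 27.3]
gauge 0.66 [379.4, 295.4, 39.9, 21.8]
mill 0.78 [258.0, 141.5, 83.1, 68.0]
nib_jar 0.88 [277.2, 134.6, 22.1, 34.3]
mug 0.8 [229.9, 146.2, 29.2, 24.5]
mug 0.63 [259.5, 141.8, 84.1, 70.0]
{'fov_y': 59.24074829270109, 'cx': 321.1483134370421, 'cy': 197.3036692806477, 'tool_from_camera': array([[-3.61977904e-04,  9.71541577e-01,  2.36868808e-01,
         6.43401599e+01],
       [ 9.99998750e-01, -1.29542554e-05,  1.58131014e-03,
         7.09817591e-01],
       [ 1.53937701e-03,  2.36869084e-01, -9.71540358e-01,
        -1.64683371e+02],
       [ 0.00000000e+00,  0.00000000e+00,  0.00000000e+00,
         1.00000000e+00]])}
```

```bash
python3 - <<'E'
import cv2,numpy as np
a=cv2.imread('pics/top0.png')[90:280,130:410];b=cv2.imread('pics/side0.png')[110:330,210:440]
A=cv2.resize(a,None,fx=2,fy=2,interpolation=2);A=cv2.resize(a,(430,292),interpolation=2);B=cv2.resize(b,(366,350),interpolation=2)
c=np.zeros((350,796,3),np.uint8);c[:292,:430]=A;c[:,430:]=B
cv2.imwrite('pics/c0.png',c)
E
```

```text
(no output)
```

View pics/c0.png

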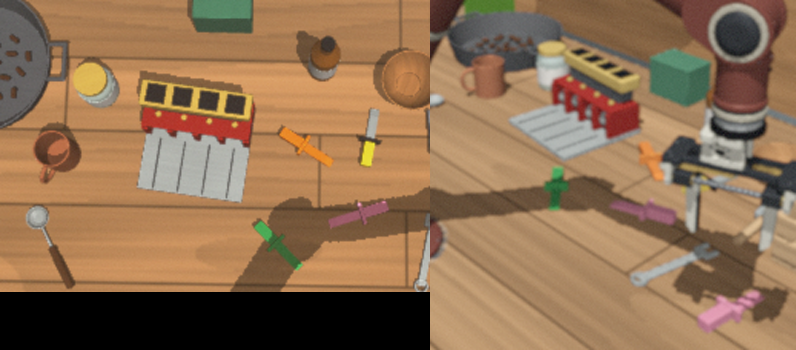

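```bash
cat > h.py <<'E'
from rig import arm
import numpy as np,cv2
from scipy.spatial.transform import Rotation as R
def pose():
    s=arm.sense();q=s['tool_rot'];T=np.eye(4);T[:3,:3]=R.from_quat([q[1],q[2],q[3],q[0]]).as_matrix();T[:3,3]=s['tool_pos'];return T,s
def cam(n,T=None):
    m=arm.camera_model(n);f=200/np.tan(np.radians(m['fov_y']/2))
    return (T@m['tool_from_camera'] if n=='wrist' else np.array(m['world_from_camera'])),f,m['cx'],m['cy']
def back(c,uv,z):
    W,f,cx,cy=c;uv=np.atleast_2d(uv).astype(float)
    d=np.c_[(uv[:,0]-cx)/f,-(uv[:,1]-cy)/f,-np.ones(len(uv))]@W[:3,:3].T;o=W[:3,3]
    return o+d*((z-o[2])/d[:,2])[:,None]
def proj(c,P):
    W,f,cx,cy=c;p=(np.atleast_2d(P)-W[:3,3])@W[:3,:3];return np.c_[cx-f*p[:,0]/p[:,2],cy+f*p[:,1]/p[:,2]]
def tri(c1,u1,c2,u2):
    A=[];b=[]
    for c,u in((c1,u1),(c2,u2)):
        d=back(c,u,0)[0]-c[0][:3,3];d/=np.linalg.norm(d);M=np.eye(3)-np.outer(d,d);A.append(M);b.append(M@c[0][:3,3])
    return np.linalg.lstsq(np.vstack(A),np.hstack(b),rcond=None)[0]
def yellow(im,box=None):
    h=cv2.cvtColor(im,cv2.COLOR_RGB2HSV);m=cv2.inRange(h,(24,150,120),(34,255,255))
    if box:
        k=np.zeros_like(m);l,t,w,hh=map(int,box);k[t:t+hh,l:l+w]=1;m=m*k
    return m
E
python3 - <<'E'
from h import *
c=cam('top');k=280/430
pts=np.array([(137,187),(241,201),(147,130),(250,147)])*k+[130,90]
print(back(c,pts,12).round(1))
im=cv2.imread('pics/top0.png')[...,::-1].copy()
m=yellow(im,(355,155,40,60));v,u=np.nonzero(m);p=np.array([u.mean(),v.mean()]);print(len(u),p,back(c,p,20).round(1))
print(back(c,np.array([[373,110],[366,165]])*k+[130,90],8).round(1), back(c,np.array([(325,70),(95,90),(55,165)])*k+[130,90],0).round(0))
E
```

```text
[[ 4.651e+02  2.354e+02  1.200e+01]
 [ 4.375e+02  2.000e-01  1.200e+01]
 [ 5.961e+02  2.183e+02  1.200e+01]
 [ 5.612e+02 -1.730e+01  1.200e+01]]
108 [369.03703704 189.38888889] [[ 551.8 -283.6   20. ]]
[[ 653.4 -298.9    8. ]
 [ 525.1 -282.7    8. ]] [[ 748. -188.    0.]
 [ 690.  344.    0.]
 [ 513.  426.    0.]]
```

Emit:
{"fn": "jog_arm", "kwargs": {
  "rows": [
    [[0,0,0],[0,0,0.9]],
    [[0,0,0],[0,0,0.9]],
    [[0,0,0],[0,0,0.9]],
    [[0,0,0],[0,0,0.9]],
    [[0,0,0],[0,0,0.9]]
  ],
  "gripper": 1
}}

```text
clock: 1.02
tool_pos: [218.5, -612.1, 218.7]
tool_rot: [-0.0, 0.998, -0.066, 0.0]
force: [0.2, -0.4, 0.6]
grip_width: 92.8
```

Emit:
{"fn": "jog_arm", "kwargs": {
  "rows": [
    [[0.79,-1,0],[0,0,0]],
    [[0.79,-1,0],[0,0,0]],
    [[0.79,-1,0],[0,0,0]],
    [[0.79,-1,0],[0,0,0]],
    [[0.79,-1,0],[0,0,0]]
  ]
}}

```text
clock: 1.43
tool_pos: [310.5, -522.2, 218.8]
tool_rot: [0.0, 0.998, -0.064, 0.0]
force: [0.2, -0.2, 1.0]
grip_width: 92.9
```

Emit:
{"fn": "jog_arm", "kwargs": {
  "rows": [
    [[0.79,-1,0],[0,0,0]],
    [[0.79,-1,0],[0,0,0]],
    [[0.79,-1,0],[0,0,0]],
    [[0.79,-1,0],[0,0,0]],
    [[0.79,-1,0],[0,0,0]]
  ]
}}

```text
clock: 1.85
tool_pos: [401.7, -433.1, 218.9]
tool_rot: [0.0, 0.998, -0.064, 0.0]
force: [0.4, 0.2, 0.1]
grip_width: 92.9
```

Emit:
{"fn": "jog_arm", "kwargs": {
  "rows": [
    [[0.79,-1,0],[0,0,0]],
    [[0.79,-1,0],[0,0,0]],
    [[0.79,-1,0],[0,0,0]],
    [[0.79,-1,0],[0,0,0]],
    [[0,0,0],[0,0,0]]
  ]
}}

```text
clock: 2.27
tool_pos: [479.3, -356.4, 218.6]
tool_rot: [-0.002, 0.998, -0.059, 0.002]
force: [1.2, 0.8, 0.1]
grip_width: 93.0
```

```bash
cat > look.py <<'E'
from h import *
import sys,json
name=sys.argv[1]
T,s=pose();im=arm.snapshot('wrist');cv2.imwrite(f'pics/{name}.png',im[...,::-1]);np.save(f'pics/{name}.npy',T)
m=yellow(im);n,l,st,ce=cv2.connectedComponentsWithStats(m)
c=cam('wrist',T)
for i in range(1,n):
    if st[i,4]>150:
        v,u=np.nonzero(l==i);r=cv2.minAreaRect(np.c_[u,v].astype(np.float32));b=cv2.boxPoints(r)
        print(st[i],ce[i].round(1),'at z22',back(c,ce[i],22).round(1),'corners z22',back(c,b,22)[:,:2].round(1).tolist())
print(s['clock'],T[:3,3].round(1))
E
python3 look.py w1
```

```text
[232  98  22  43 909] [242.6 119.2] at z22 [[ 546.  -284.4   22. ]] corners z22 [[567.5, -277.4], [565.1, -298.1], [524.4, -291.4], [526.9, -270.1]]
2.2667 [ 479.3 -356.4  218.6]
```

Emit:
{"fn": "jog_arm", "kwargs": {
  "rows": [
    [[0.7,-1,0.5],[0,0,0]],
    [[0.7,-1,0.5],[0,0,0]],
    [[0.7,-1,0.5],[0,0,0]],
    [[0.5,-0.5,0],[0,0,0]],
    [[0,0,0],[0,0,0]]
  ]
}}

```text
clock: 2.73
tool_pos: [536.6, -297.2, 188.2]
tool_rot: [-0.001, 0.998, -0.062, 0.0]
force: [-0.1, 0.5, 1.4]
grip_width: 93.0
```

```bash
python3 look.py w2
```

```text
[ 294  139   25   57 1291] [306.1 166.4] at z22 [[ 552.2 -284.8   22. ]] corners z22 [[526.8, -269.1], [579.7, -278.6], [576.2, -299.9], [523.2, -291.2]]
2.7333 [ 536.6 -297.2  188.2]
```

View pics/w2.png

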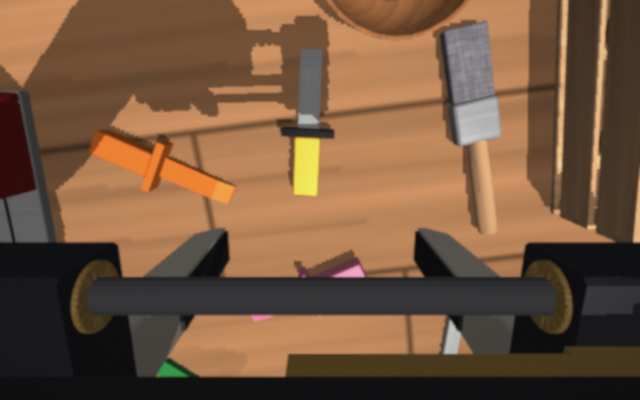

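Emit:
{"fn": "jog_arm", "kwargs": {
  "rows": [
    [[0.45,-0.75,0],[0,0,0.45]],
    [[0,0,1],[0,0,0]],
    [[0,0,1],[0,0,0]],
    [[0,0,1],[0,0,0]],
    [[0,0,1],[0,0,0]]
  ],
  "gripper": 0
}}

```text
clock: 3.2
tool_pos: [543.7, -290.0, 109.2]
tool_rot: [0.002, 0.996, -0.09, 0.001]
force: [0.2, -0.7, -0.7]
grip_width: 64.2
```

Emit:
{"fn": "jog_arm", "kwargs": {
  "rows": [
    [[0,0,1],[0,0,0]],
    [[0,0,1],[0,0,0]],
    [[0,0,0.75],[0,0,0]],
    [[0,0,0],[0,0,0]],
    [[0,0,0],[0,0,0]]
  ]
}}

```text
clock: 3.62
tool_pos: [543.7, -288.9, 54.0]
tool_rot: [0.001, 0.996, -0.089, -0.001]
force: [0.3, 0.8, 0.7]
grip_width: 46.4
```

```bash
python3 look.py w3
```

```text
[291 208  40  48 306] [306.  228.6] at z22 [[ 542.9 -280.5   22. ]] corners z22 [[556.8, -274.3], [552.8, -296.5], [524.0, -291.5], [528.2, -268.5]]
3.6167 [ 543.7 -288.9   54. ]
```

View pics/w3.png

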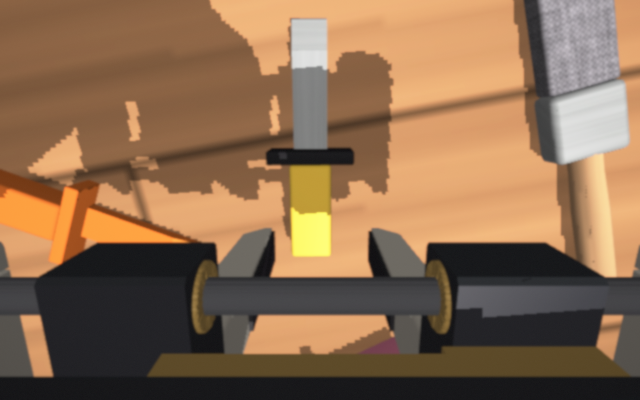

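Emit:
{"fn": "jog_arm", "kwargs": {
  "rows": [
    [[0.2,-0.28,0.5],[0,0,0]],
    [[0,0,1],[0,0,0]],
    [[0,0,0.8],[0,0,0]],
    [[0,0,0.2],[0,0,0]],
    [[0,0,0],[0,0,0]]
  ]
}}

```text
clock: 4.08
tool_pos: [549.8, -281.0, 3.0]
tool_rot: [-0.0, 0.996, -0.088, -0.001]
force: [-0.4, -0.6, -1.0]
grip_width: 46.8
```

Emit:
{"fn": "jog_arm", "kwargs": {
  "rows": [
    [[0,0,0],[0,0,0]],
    [[0,0,0],[0,0,0]],
    [[0,0,0],[0,0,0]],
    [[0,0,0],[0,0,0]],
    [[0,0,0],[0,0,0]]
  ],
  "gripper": -1
}}

```text
clock: 4.5
tool_pos: [550.6, -282.1, 4.7]
tool_rot: [0.0, 0.996, -0.088, 0.001]
force: [0.7, -0.3, 2.4]
grip_width: 23.8
```

Emit:
{"fn": "jog_arm", "kwargs": {
  "rows": [
    [[0,0,-1],[0,0,0]],
    [[0,0,-1],[0,0,0]],
    [[0,0,-1],[0,0,0]],
    [[0,0,-1],[0,0,0]],
    [[0,0,-1],[0,0,-0.55]]
  ]
}}

```text
clock: 4.92
tool_pos: [549.7, -281.2, 104.5]
tool_rot: [-0.0, 0.998, -0.058, -0.0]
force: [-0.3, 0.4, -0.6]
grip_width: 23.8
```

Emit:
{"fn": "jog_arm", "kwargs": {
  "rows": [
    [[-0.4,-0.97,-0.1],[0,0,0]],
    [[-0.4,-0.97,-0.1],[0,0,0]],
    [[-0.4,-0.97,-0.1],[0,0,0]],
    [[-0.4,-0.97,-0.1],[0,0,0]],
    [[-0.4,-0.97,-0.1],[0,0,0]]
  ]
}}

```text
clock: 5.33
tool_pos: [521.1, -179.4, 113.9]
tool_rot: [-0.0, 0.998, -0.059, -0.0]
force: [-0.4, 0.2, -0.2]
grip_width: 23.8
```

Emit:
{"fn": "jog_arm", "kwargs": {
  "rows": [
    [[-0.4,-0.97,-0.1],[0,0,0]],
    [[-0.4,-0.97,-0.1],[0,0,0]],
    [[-0.4,-0.97,-0.1],[0,0,0]],
    [[-0.4,-0.97,-0.1],[0,0,0]],
    [[-0.4,-0.97,-0.1],[0,0,0]]
  ]
}}

```text
clock: 5.75
tool_pos: [492.8, -78.4, 123.9]
tool_rot: [-0.0, 0.998, -0.059, -0.0]
force: [-0.0, 0.7, -1.3]
grip_width: 24.2
```

Emit:
{"fn": "jog_arm", "kwargs": {
  "rows": [
    [[-0.4,-0.97,0],[0,0,0]],
    [[-0.4,-0.97,0],[0,0,0]],
    [[-0.4,-0.97,0],[0,0,0]],
    [[-0.4,-0.97,0],[0,0,0]],
    [[-0.4,-0.97,0],[0,0,0]]
  ]
}}

```text
clock: 6.17
tool_pos: [464.6, 22.6, 123.9]
tool_rot: [-0.0, 0.998, -0.059, 0.0]
force: [-0.0, 0.6, -1.2]
grip_width: 23.5
```

Emit:
{"fn": "jog_arm", "kwargs": {
  "rows": [
    [[-0.4,-0.97,0],[0,0,0]],
    [[-0.4,-0.97,0],[0,0,0]],
    [[-0.4,-0.97,0],[0,0,0]],
    [[-0.4,-0.97,0],[0,0,0]],
    [[0,0,0],[0,0,0]]
  ]
}}

```text
clock: 6.58
tool_pos: [440.9, 107.3, 123.8]
tool_rot: [-0.001, 0.998, -0.055, -0.001]
force: [0.2, 0.7, -1.1]
grip_width: 23.7
```

```bash
python3 look.py w4
```

```text
6.5833 [440.9 107.3 123.8]
```

View pics/w4.png

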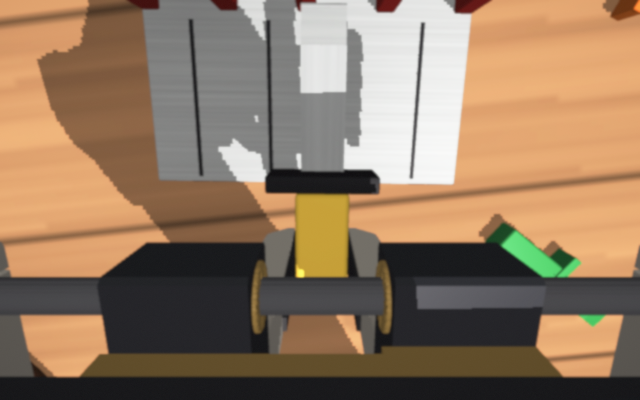

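```bash
cat > mill.py <<'E'
from h import *
T=np.load('pics/w4.npy')
c=cam('wrist',T)
P=back(c,[(158,179),(454,184),(192,20),(201,175),(268,20),(270,170),(422,24),(411,178)],12)
print(P[:,:2].round(1).tolist())
e=P[0]-P[1];print('width',np.linalg.norm(e),'yaw from front',np.degrees(np.arctan2(-e[0],e[1])))
for a,b in((2,3),(4,5),(6,7)):
    d=P[a]-P[b];print('line yaw',np.degrees(np.arctan2(d[1],d[0])))
# least squares: yaw,origin (lane lines' y, front corners)
from scipy.optimize import least_squares
def f(p):
    t=p[2];x=np.array([np.cos(t),np.sin(t)]);y=np.array([-x[1],x[0]])
    q=(P[:,:2]-p[:2]);X=q@x;Y=q@y
    return np.r_[X[0]+160,X[1]+160,Y[0]-119,Y[1]+119,Y[2]-84,Y[3]-84,Y[4]-28,Y[5]-28,Y[6]+84,Y[7]+84]
r=least_squares(f,[610,99,-.117],x_scale=[10,10,.1]);print(r.x[:2].round(1),np.degrees(r.x[2]),f(r.x).round(1))
# gauge in tool frame (heights: top 22mm above underside, underside z = TCP-4)
zu=T[2,3]-4
G=back(c,[(266,178),(379,178),(302,4),(347,4),(296,197),(349,197)],zu)
for i,(u,h) in enumerate([((271,171),22),((375,171),22),((300,50),8),((347,50),8),((302,160),8),((345,160),8),((324,4),4),((296,195),22),((348,195),22)]):
    p=back(c,u,zu+h)[0]; print(u,(T[:3,:3].T@(p-T[:3,3])).round(1),p.round(1))
E
python3 mill.py
```

```text
[[467.1, 235.5], [437.1, 0.4], [578.8, 185.3], [466.5, 200.6], [572.7, 130.9], [464.5, 145.3], [557.7, 20.9], [445.8, 34.4]]
width 236.91977591038057 yaw from front -7.2719770014590255
line yaw -7.7303582506396005
line yaw -7.5683666176558635
line yaw -6.862635067540386
[610.8  97.8] -7.296928983012895 [-0.1  0.1 -0.7  0.4 -1.2 -0.3  0.   0.5  1.   0.2]
(271, 171) [ 40.3 -20.4 -18. ] [483.2 123.  141.8]
(375, 171) [ 40.3  23.5 -18.1] [478.4  79.5 141.8]
(300, 50) [90.1 -8.2 -4.1] [531.4 105.6 127.8]
(347, 50) [90.1 11.8 -4.2] [529.1  85.6 127.8]
(302, 160) [43.1 -8.  -4. ] [484.6 110.5 127.8]
(345, 160) [43.1 11.7 -4.1] [482.4  90.9 127.8]
(324, 4) [109.    2.   -0.2] [549.   93.3 123.8]
(296, 195) [ 29.9 -10.  -18. ] [471.7 113.9 141.8]
(348, 195) [ 29.9  12.3 -18.1] [469.3  91.7 141.8]
```

Emit:
{"fn": "jog_arm", "kwargs": {
  "rows": [
    [[-0.05,0.7,0],[0,0,0.1]],
    [[0,0,1],[0,0,0]],
    [[0,0,1],[0,0,0]],
    [[0,0,1],[0,0,0]],
    [[0,0,1],[0,0,0]]
  ]
}}

```text
clock: 7.05
tool_pos: [440.5, 87.1, 43.2]
tool_rot: [0.0, 0.998, -0.065, 0.001]
force: [-0.5, 0.5, -0.6]
grip_width: 23.5
```

Emit:
{"fn": "jog_arm", "kwargs": {
  "rows": [
    [[0,0,0.8],[0,0,0]],
    [[0,0,0.2],[0,0,0]],
    [[0,0,0],[0,0,0]],
    [[0,0,0],[0,0,0]]
  ]
}}

```text
clock: 7.38
tool_pos: [440.3, 88.0, 24.1]
tool_rot: [0.0, 0.998, -0.065, 0.0]
force: [-0.4, -0.2, -0.8]
grip_width: 23.8
```

```bash
cat > st.py <<'E'
from h import *
O=np.array([610.8,97.8]);t=np.radians(-7.3);M=np.array([[np.cos(t),np.sin(t)],[-np.sin(t),np.cos(t)]])
T,s=pose();tip=T[:3,3]+T[:3,:3]@[111,1.8,0]
print('clock',s['clock'],'TCP',T[:3,3].round(1),'tip mill',(M@(tip[:2]-O)).round(1),'yaw in mill',np.degrees(np.arctan2(T[1,0],T[0,0])).round(2)+7.3,'pitch',np.degrees(T[2,0]).round(2),'F mill',(M@np.array(s['force'])[:2]).round(2),round(s['force'][2],2),'tau',np.round(s['ft_torque'],2),'grip',s['grip_width'])
E
python3 st.py
```

```text
clock 7.3833 TCP [440.3  88.   24.1] tip mill [-56.8 -33.5] yaw in mill -0.1299999999999999 pitch 0.04 F mill [-0.4  -0.22] -0.82 tau [ 0.08  0.02 -0.  ] grip 23.751873374524425
```

Emit:
{"fn": "jog_arm", "kwargs": {
  "rows": [
    [[0,-0.27,0.2],[0,0,0]],
    [[0,0,0.05],[0,0,0]],
    [[0,0,0],[0,0,0]]
  ]
}}

```text
clock: 7.63
tool_pos: [440.9, 94.7, 19.1]
tool_rot: [-0.0, 0.998, -0.064, 0.001]
force: [-1.0, 0.8, -1.6]
grip_width: 24.1
```

Emit:
{"fn": "jog_arm", "kwargs": {
  "rows": [
    [[0,0,0.05],[0,0,0]],
    [[0,0,0],[0,0,0]]
  ]
}}

```text
clock: 7.8
tool_pos: [440.6, 94.1, 17.9]
tool_rot: [-0.0, 0.998, -0.064, 0.0]
force: [0.4, 0.0, -0.0]
grip_width: 23.8
```

Emit:
{"fn": "jog_arm", "kwargs": {
  "rows": [
    [[0,0,0.05],[0,0,0]],
    [[0,0,0],[0,0,0]]
  ]
}}

```text
clock: 7.97
tool_pos: [440.6, 94.0, 16.7]
tool_rot: [-0.0, 0.998, -0.064, 0.0]
force: [0.2, -0.4, -0.8]
grip_width: 23.9
```

```bash
python3 st.py
```

```text
clock 7.9667 TCP [440.6  94.   16.7] tip mill [-57.4 -27.3] yaw in mill -0.0600000000000005 pitch 0.01 F mill [ 0.28 -0.34] -0.79 tau [0.04 0.07 0.02] grip 23.86509874235414
```

Emit:
{"fn": "jog_arm", "kwargs": {
  "rows": [
    [[0,0,0.04],[0,0,0]],
    [[0,0,0],[0,0,0]]
  ]
}}

```text
clock: 8.13
tool_pos: [440.6, 94.0, 16.6]
tool_rot: [-0.0, 0.998, -0.064, 0.0]
force: [-1.0, -0.2, 6.4]
grip_width: 23.5
```

Emit:
{"fn": "jog_arm", "kwargs": {
  "rows": [
    [[0,0,0.03],[0,0,0]],
    [[0,0,0],[0,0,0]]
  ]
}}

```text
clock: 8.3
tool_pos: [440.6, 94.1, 16.5]
tool_rot: [-0.0, 0.998, -0.064, 0.0]
force: [-2.4, 0.0, 12.4]
grip_width: 23.3
```

Emit:
{"fn": "jog_arm", "kwargs": {
  "rows": [
    [[0,0,-0.12],[0,0,0]],
    [[0.5,0,0],[0,0,0]],
    [[0.5,0,0],[0,0,0]],
    [[0.5,0,0],[0,0,0]],
    [[0.2,0,0],[0,0,0]]
  ]
}}

```text
clock: 8.72
tool_pos: [475.9, 89.4, 17.7]
tool_rot: [-0.0, 0.998, -0.065, 0.001]
force: [0.2, 0.6, -1.4]
grip_width: 23.6
```

Emit:
{"fn": "jog_arm", "kwargs": {
  "rows": [
    [[0,0,0],[0,0,0]]
  ]
}}

```text
clock: 8.8
tool_pos: [475.3, 89.4, 17.6]
tool_rot: [-0.0, 0.998, -0.065, 0.001]
force: [0.5, 0.7, -0.3]
grip_width: 23.9
```

```bash
python3 st.py
```

```text
clock 8.8 TCP [475.3  89.4  17.6] tip mill [-22.4 -27.5] yaw in mill -0.10000000000000053 pitch 0.07 F mill [0.41 0.81] -0.32 tau [0.05 0.04 0.02] grip 23.923887870005803
```

Emit:
{"fn": "jog_arm", "kwargs": {
  "rows": [
    [[0.1,0,0],[0,0,0]],
    [[0.05,0,0],[0,0,0]],
    [[0.05,0,0],[0,0,0]]
  ]
}}

```text
clock: 9.05
tool_pos: [477.5, 89.2, 17.6]
tool_rot: [0.0, 0.998, -0.064, -0.001]
force: [0.2, -0.5, -1.2]
grip_width: 23.8
```

Emit:
{"fn": "jog_arm", "kwargs": {
  "rows": [
    [[0.05,0,0],[0,0,0]],
    [[0.03,0,0],[0,0,0]]
  ]
}}

```text
clock: 9.22
tool_pos: [479.6, 89.0, 17.7]
tool_rot: [-0.0, 0.998, -0.064, -0.0]
force: [0.7, 0.2, 0.0]
grip_width: 23.7
```

Tip about −18; continue in small steps.

Emit:
{"fn": "jog_arm", "kwargs": {
  "rows": [
    [[0.05,0,0],[0,0,0]],
    [[0.03,0,0],[0,0,0]]
  ]
}}

```text
clock: 9.38
tool_pos: [481.4, 88.8, 17.7]
tool_rot: [-0.0, 0.998, -0.064, 0.0]
force: [0.2, 0.6, -0.6]
grip_width: 23.9
```

Emit:
{"fn": "jog_arm", "kwargs": {
  "rows": [
    [[0.05,0,0],[0,0,0]]
  ]
}}

```text
clock: 9.47
tool_pos: [482.3, 88.6, 17.7]
tool_rot: [-0.0, 0.998, -0.064, -0.0]
force: [0.9, -0.2, -0.5]
grip_width: 24.1
```

Emit:
{"fn": "jog_arm", "kwargs": {
  "rows": [
    [[0.05,0,0],[0,0,0]],
    [[0.02,0,0],[0,0,0]]
  ]
}}

```text
clock: 9.63
tool_pos: [484.0, 88.4, 17.7]
tool_rot: [-0.0, 0.998, -0.064, 0.0]
force: [-0.5, 0.1, -0.4]
grip_width: 23.9
```

Emit:
{"fn": "jog_arm", "kwargs": {
  "rows": [
    [[0,0,0],[0,0,0]]
  ]
}}

```text
clock: 9.72
tool_pos: [483.9, 88.4, 17.7]
tool_rot: [-0.0, 0.998, -0.064, 0.0]
force: [-0.3, 0.0, -0.7]
grip_width: 23.6
```

Emit:
{"fn": "jog_arm", "kwargs": {
  "rows": [
    [[0.05,0,0],[0,0,0]],
    [[0.03,0,0],[0,0,0]]
  ]
}}

```text
clock: 9.88
tool_pos: [485.4, 88.2, 17.7]
tool_rot: [-0.0, 0.998, -0.064, 0.0]
force: [-0.1, -1.3, -1.5]
grip_width: 24.0
```

Emit:
{"fn": "jog_arm", "kwargs": {
  "rows": [
    [[0.02,0,0],[0,0,0]]
  ]
}}

```text
clock: 9.97
tool_pos: [485.9, 88.2, 17.7]
tool_rot: [-0.0, 0.998, -0.064, 0.0]
force: [-0.0, -0.6, -0.1]
grip_width: 23.8
```

Emit:
{"fn": "jog_arm", "kwargs": {
  "rows": [
    [[0.05,0,0],[0,0,0]],
    [[0.03,0,0],[0,0,0]]
  ]
}}

```text
clock: 10.13
tool_pos: [487.5, 88.0, 17.7]
tool_rot: [-0.0, 0.998, -0.064, 0.0]
force: [0.2, 0.6, -1.2]
grip_width: 23.4
```

Emit:
{"fn": "jog_arm", "kwargs": {
  "rows": [
    [[0.02,0,0],[0,0,0]]
  ]
}}

```text
clock: 10.22
tool_pos: [487.7, 87.9, 17.7]
tool_rot: [-0.0, 0.998, -0.064, -0.0]
force: [-0.0, -0.1, -0.9]
grip_width: 23.8
```

Tip ≈ −10.

Emit:
{"fn": "jog_arm", "kwargs": {
  "rows": [
    [[0.05,0,0],[0,0,0]],
    [[0.05,0,0],[0,0,0]]
  ]
}}

```text
clock: 10.38
tool_pos: [489.0, 87.7, 17.5]
tool_rot: [0.0, 0.998, -0.064, -0.001]
force: [-0.1, 0.1, -2.3]
grip_width: 24.0
```

Emit:
{"fn": "jog_arm", "kwargs": {
  "rows": [
    [[0,0,0],[0,0,0]]
  ]
}}

```text
clock: 10.47
tool_pos: [489.1, 87.6, 17.4]
tool_rot: [0.0, 0.998, -0.064, -0.001]
force: [-0.7, 1.1, -1.0]
grip_width: 23.5
```

Emit:
{"fn": "jog_arm", "kwargs": {
  "rows": [
    [[0.05,0,0],[0,0,0]],
    [[0,0,0],[0,0,0]]
  ]
}}

```text
clock: 10.63
tool_pos: [489.2, 87.6, 17.4]
tool_rot: [0.0, 0.998, -0.064, -0.002]
force: [-3.1, 1.1, -1.5]
grip_width: 24.1
```

```bash
python3 st.py
```

```text
clock 10.6333 TCP [489.2  87.6  17.4] tip mill [ -8.3 -27.4] yaw in mill -0.040000000000000036 pitch -0.18 F mill [-3.21  0.71] -1.48 tau [ 0.1   0.65 -0.01] grip 24.10788825003157
```

Emit:
{"fn": "jog_arm", "kwargs": {
  "rows": [
    [[0.05,0,0],[0,0,0]],
    [[0.02,0,0],[0,0,0]],
    [[0,0,0],[0,0,0]]
  ]
}}

```text
clock: 10.88
tool_pos: [489.3, 87.5, 17.3]
tool_rot: [0.0, 0.998, -0.064, -0.003]
force: [-6.0, -0.1, 0.3]
grip_width: 23.5
```

Emit:
{"fn": "jog_arm", "kwargs": {
  "rows": [
    [[-0.5,0,0],[0,0,0]],
    [[-0.7,0,0],[0,0,0]],
    [[-1,0,0],[0,0,0]],
    [[0,-0.8,0],[0,0,0]],
    [[0,-1,0],[0,0,0]]
  ]
}}

```text
clock: 11.3
tool_pos: [453.9, 127.3, 18.1]
tool_rot: [0.0, 0.998, -0.066, 0.001]
force: [0.3, 0.6, -1.5]
grip_width: 23.7
```

Emit:
{"fn": "jog_arm", "kwargs": {
  "rows": [
    [[0,-1,0],[0,0,0]],
    [[0,0,0],[0,0,0]],
    [[0,0,0],[0,0,0]]
  ]
}}

```text
clock: 11.55
tool_pos: [457.5, 149.9, 18.1]
tool_rot: [-0.001, 0.998, -0.063, 0.002]
force: [0.7, -1.1, -0.9]
grip_width: 23.4
```

```bash
python3 st.py; python3 look.py w5; python3 - <<'E'
E
```

```text
clock 11.55 TCP [457.5 149.9  18.1] tip mill [-47.7  30.6] yaw in mill 0.08000000000000007 pitch 0.22 F mill [ 0.86 -1.05] -0.92 tau [ 0.03  0.09 -0.02] grip 23.434462139831982
11.55 [457.5 149.9  18.1]
```

View pics/w5.png

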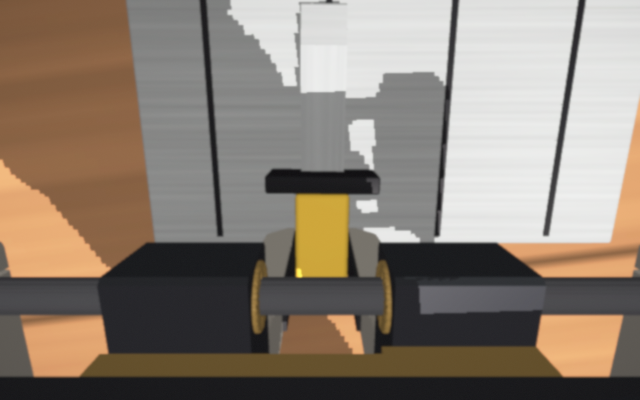

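Emit:
{"fn": "jog_arm", "kwargs": {
  "rows": [
    [[0,0.1,0],[0,0,0]],
    [[0.5,0,0],[0,0,0]],
    [[0.5,0,0],[0,0,0]],
    [[0.4,0,0],[0,0,0]],
    [[0,0,0],[0,0,0]]
  ]
}}

```text
clock: 12.02
tool_pos: [486.7, 142.0, 18.0]
tool_rot: [-0.0, 0.998, -0.066, 0.002]
force: [0.1, 1.3, -0.6]
grip_width: 23.7
```

Emit:
{"fn": "jog_arm", "kwargs": {
  "rows": [
    [[0.1,0,0],[0,0,0]],
    [[0.1,0,0],[0,0,0]],
    [[0,0,0],[0,0,0]]
  ]
}}

```text
clock: 12.27
tool_pos: [487.2, 142.4, 17.6]
tool_rot: [-0.0, 0.998, -0.064, 0.0]
force: [0.3, -0.5, -0.2]
grip_width: 24.0
```

```bash
python3 st.py
```

```text
clock 12.2667 TCP [487.2 142.4  17.6] tip mill [-17.2  26.6] yaw in mill -0.0600000000000005 pitch 0.0 F mill [ 0.37 -0.5 ] -0.15 tau [ 0.07  0.01 -0.02] grip 23.972210377108777
```

Emit:
{"fn": "jog_arm", "kwargs": {
  "rows": [
    [[0.05,0,0],[0,0,0]],
    [[0.05,0,0],[0,0,0]],
    [[0,0,0],[0,0,0]]
  ]
}}

```text
clock: 12.52
tool_pos: [489.1, 142.3, 17.7]
tool_rot: [-0.0, 0.998, -0.064, 0.0]
force: [1.2, -0.3, -1.1]
grip_width: 23.9
```

Emit:
{"fn": "jog_arm", "kwargs": {
  "rows": [
    [[0.05,0,0],[0,0,0]],
    [[0.05,0,0],[0,0,0]],
    [[0,0,0],[0,0,0]]
  ]
}}

```text
clock: 12.77
tool_pos: [491.3, 142.0, 17.7]
tool_rot: [-0.0, 0.998, -0.064, 0.0]
force: [0.1, -0.3, -0.8]
grip_width: 24.0
```

Emit:
{"fn": "jog_arm", "kwargs": {
  "rows": [
    [[0.05,0,0],[0,0,0]],
    [[0.05,0,0],[0,0,0]],
    [[0,0,0],[0,0,0]]
  ]
}}

```text
clock: 13.02
tool_pos: [493.3, 141.7, 17.7]
tool_rot: [-0.0, 0.998, -0.064, 0.0]
force: [-0.1, -0.5, -0.4]
grip_width: 23.8
```

Emit:
{"fn": "jog_arm", "kwargs": {
  "rows": [
    [[0.05,0,0],[0,0,0]],
    [[0.05,0,0],[0,0,0]],
    [[0,0,0],[0,0,0]]
  ]
}}

```text
clock: 13.27
tool_pos: [495.3, 141.4, 17.7]
tool_rot: [-0.0, 0.998, -0.064, 0.0]
force: [-0.7, 0.2, 0.3]
grip_width: 23.8
```

Emit:
{"fn": "jog_arm", "kwargs": {
  "rows": [
    [[0.05,0,0],[0,0,0]],
    [[0.05,0,0],[0,0,0]],
    [[0,0,0],[0,0,0]]
  ]
}}

```text
clock: 13.52
tool_pos: [497.3, 141.2, 17.7]
tool_rot: [-0.0, 0.998, -0.064, 0.0]
force: [0.7, -0.7, -0.6]
grip_width: 23.6
```

Emit:
{"fn": "jog_arm", "kwargs": {
  "rows": [
    [[0.05,0,0],[0,0,0]],
    [[0.05,0,0],[0,0,0]],
    [[0.05,0,0],[0,0,0]],
    [[0,0,0],[0,0,0]]
  ]
}}

```text
clock: 13.85
tool_pos: [500.3, 140.8, 17.7]
tool_rot: [-0.0, 0.998, -0.064, 0.0]
force: [-0.3, 1.0, -1.6]
grip_width: 23.9
```

Emit:
{"fn": "jog_arm", "kwargs": {
  "rows": [
    [[0.05,0,0],[0,0,0]],
    [[0.05,0,0],[0,0,0]],
    [[0.05,0,0],[0,0,0]],
    [[0,0,0],[0,0,0]]
  ]
}}

```text
clock: 14.18
tool_pos: [503.3, 140.4, 17.7]
tool_rot: [-0.0, 0.998, -0.064, 0.0]
force: [-0.1, 0.3, -0.7]
grip_width: 23.9
```

Past the stop point, so it's not a closed lane (tip ≈ −1).

Emit:
{"fn": "jog_arm", "kwargs": {
  "rows": [
    [[0.1,0,0],[0,0,0]],
    [[0.1,0,0],[0,0,0]],
    [[0,0,0],[0,0,0]]
  ]
}}

```text
clock: 14.43
tool_pos: [507.6, 139.8, 17.8]
tool_rot: [-0.0, 0.998, -0.064, 0.0]
force: [1.1, 0.1, -0.4]
grip_width: 24.2
```

Emit:
{"fn": "jog_arm", "kwargs": {
  "rows": [
    [[0.1,0,0],[0,0,0]],
    [[0.1,0,0],[0,0,0]],
    [[0,0,0],[0,0,0]]
  ]
}}

```text
clock: 14.68
tool_pos: [511.5, 139.3, 17.7]
tool_rot: [-0.0, 0.998, -0.064, 0.0]
force: [0.1, -0.4, -0.8]
grip_width: 23.8
```

Emit:
{"fn": "jog_arm", "kwargs": {
  "rows": [
    [[0.1,0,0],[0,0,0]],
    [[0.1,0,0],[0,0,0]],
    [[0,0,0],[0,0,0]]
  ]
}}

```text
clock: 14.93
tool_pos: [515.5, 138.8, 17.7]
tool_rot: [-0.0, 0.998, -0.064, 0.0]
force: [0.9, 0.1, -0.8]
grip_width: 23.7
```

Emit:
{"fn": "jog_arm", "kwargs": {
  "rows": [
    [[0.1,0,0],[0,0,0]],
    [[0.1,0,0],[0,0,0]],
    [[0,0,0],[0,0,0]]
  ]
}}

```text
clock: 15.18
tool_pos: [519.4, 138.3, 17.7]
tool_rot: [-0.0, 0.998, -0.064, 0.0]
force: [-0.0, -0.2, -0.8]
grip_width: 24.3
```

```bash
python3 st.py
```

```text
clock 15.1833 TCP [519.4 138.3  17.7] tip mill [15.2 26.6] yaw in mill -0.07000000000000028 pitch 0.05 F mill [-0.   -0.22] -0.79 tau [0.06 0.03 0.01] grip 24.346166375755242
```

Emit:
{"fn": "jog_arm", "kwargs": {
  "rows": [
    [[0.1,0,0],[0,0,0]],
    [[0.1,0,0],[0,0,0]],
    [[0.1,0,0],[0,0,0]],
    [[0,0,0],[0,0,0]]
  ]
}}

```text
clock: 15.52
tool_pos: [525.5, 137.5, 17.8]
tool_rot: [-0.0, 0.998, -0.064, 0.0]
force: [0.4, -0.1, 0.4]
grip_width: 23.7
```

Emit:
{"fn": "jog_arm", "kwargs": {
  "rows": [
    [[-1,0,0],[0,0,0]],
    [[-1,0,0],[0,0,0]],
    [[-1,0,0],[0,0,0]],
    [[-0.5,0,0],[0,0,0]],
    [[0,0,0],[0,0,0]]
  ]
}}

```text
clock: 15.93
tool_pos: [452.6, 147.0, 17.6]
tool_rot: [0.0, 0.998, -0.063, -0.002]
force: [-0.0, -0.2, -0.7]
grip_width: 23.6
```

Emit:
{"fn": "jog_arm", "kwargs": {
  "rows": [
    [[0,-1,0],[0,0,0]],
    [[0,-1,0],[0,0,0]],
    [[0,-0.87,0],[0,0,0]],
    [[0,0,0],[0,0,0]],
    [[0,0,0],[0,0,0]]
  ]
}}

```text
clock: 16.35
tool_pos: [464.0, 204.3, 17.8]
tool_rot: [-0.0, 0.998, -0.063, 0.001]
force: [-0.3, 0.1, -0.2]
grip_width: 23.7
```

```bash
python3 st.py
```

```text
clock 16.35 TCP [464.  204.3  17.8] tip mill [-48.1  85.3] yaw in mill 0.040000000000000036 pitch 0.1 F mill [-0.32  0.01] -0.23 tau [ 0.04 -0.02 -0.02] grip 23.658471427580004
```

Emit:
{"fn": "jog_arm", "kwargs": {
  "rows": [
    [[0.5,0,0],[0,0,0]],
    [[0.5,0,0],[0,0,0]],
    [[0.5,0,0],[0,0,0]],
    [[0,0,0],[0,0,0]],
    [[0,0,0],[0,0,0]]
  ]
}}

```text
clock: 16.77
tool_pos: [493.7, 198.4, 17.7]
tool_rot: [0.0, 0.998, -0.065, 0.0]
force: [0.4, -0.3, -1.3]
grip_width: 23.7
```

Emit:
{"fn": "jog_arm", "kwargs": {
  "rows": [
    [[0.05,0,0],[0,0,0]],
    [[0.05,0,0],[0,0,0]],
    [[0,0,0],[0,0,0]]
  ]
}}

```text
clock: 17.02
tool_pos: [494.2, 199.4, 17.7]
tool_rot: [-0.0, 0.998, -0.064, -0.0]
force: [0.5, 0.2, -1.1]
grip_width: 23.9
```

Emit:
{"fn": "jog_arm", "kwargs": {
  "rows": [
    [[0.05,0,0],[0,0,0]],
    [[0.05,0,0],[0,0,0]],
    [[0,0,0],[0,0,0]]
  ]
}}

```text
clock: 17.27
tool_pos: [496.6, 199.2, 17.8]
tool_rot: [-0.0, 0.998, -0.064, 0.0]
force: [0.4, 0.4, -1.3]
grip_width: 24.2
```

```bash
python3 st.py
```

```text
clock 17.2667 TCP [496.6 199.2  17.8] tip mill [-15.2  84.2] yaw in mill -0.04999999999999982 pitch 0.02 F mill [0.37 0.48] -1.26 tau [ 0.06  0.01 -0.01] grip 24.1809543172415
```

Emit:
{"fn": "jog_arm", "kwargs": {
  "rows": [
    [[0.05,0,0],[0,0,0]],
    [[0.05,0,0],[0,0,0]],
    [[0,0,0],[0,0,0]]
  ]
}}

```text
clock: 17.52
tool_pos: [498.7, 198.9, 17.7]
tool_rot: [-0.0, 0.998, -0.064, 0.0]
force: [0.1, -0.3, -0.8]
grip_width: 23.5
```

Emit:
{"fn": "jog_arm", "kwargs": {
  "rows": [
    [[0.05,0,0],[0,0,0]],
    [[0.05,0,0],[0,0,0]],
    [[0,0,0],[0,0,0]]
  ]
}}

```text
clock: 17.77
tool_pos: [500.7, 198.6, 17.7]
tool_rot: [-0.0, 0.998, -0.064, 0.0]
force: [-0.5, 0.1, -0.9]
grip_width: 23.6
```

Emit:
{"fn": "jog_arm", "kwargs": {
  "rows": [
    [[0.05,0,0],[0,0,0]],
    [[0.05,0,0],[0,0,0]],
    [[0,0,0],[0,0,0]]
  ]
}}

```text
clock: 18.02
tool_pos: [502.2, 198.3, 17.6]
tool_rot: [0.0, 0.998, -0.064, -0.0]
force: [0.7, 0.6, -1.5]
grip_width: 23.8
```

Emit:
{"fn": "jog_arm", "kwargs": {
  "rows": [
    [[0.05,0,0],[0,0,0]],
    [[0,0,0],[0,0,0]]
  ]
}}

```text
clock: 18.18
tool_pos: [502.9, 198.2, 17.5]
tool_rot: [0.0, 0.998, -0.064, -0.001]
force: [-1.1, 0.1, -1.6]
grip_width: 23.9
```

Emit:
{"fn": "jog_arm", "kwargs": {
  "rows": [
    [[0.05,0,0],[0,0,0]],
    [[0,0,0],[0,0,0]]
  ]
}}

```text
clock: 18.35
tool_pos: [503.0, 198.2, 17.4]
tool_rot: [0.0, 0.998, -0.064, -0.001]
force: [-2.7, 0.5, -1.8]
grip_width: 23.9
```

Emit:
{"fn": "jog_arm", "kwargs": {
  "rows": [
    [[0.05,0,0],[0,0,0]],
    [[0,0,0],[0,0,0]]
  ]
}}

```text
clock: 18.52
tool_pos: [503.1, 198.1, 17.3]
tool_rot: [0.0, 0.998, -0.064, -0.002]
force: [-5.2, 0.5, 0.7]
grip_width: 23.7
```

```bash
python3 st.py
```

```text
clock 18.5167 TCP [503.1 198.1  17.3] tip mill [-8.6 84. ] yaw in mill -0.020000000000000462 pitch -0.26 F mill [-5.21 -0.16] 0.73 tau [ 0.25  1.18 -0.02] grip 23.700261090494212
```

Emit:
{"fn": "jog_arm", "kwargs": {
  "rows": [
    [[-0.5,0,0],[0,0,0]],
    [[-0.7,0,0],[0,0,0]],
    [[-0.9,0,-0.1],[0,0,0]],
    [[0,0.4,0],[0,0,0]],
    [[0,1,0],[0,0,0]]
  ]
}}

```text
clock: 18.93
tool_pos: [461.4, 179.0, 20.3]
tool_rot: [-0.002, 0.998, -0.061, 0.003]
force: [1.0, -0.9, -0.6]
grip_width: 23.8
```

Emit:
{"fn": "jog_arm", "kwargs": {
  "rows": [
    [[0,1,0],[0,0,0]],
    [[0,1,0],[0,0,0]],
    [[0,1,0],[0,0,0]],
    [[0,1,0],[0,0,0]],
    [[0,1,0],[0,0,0]]
  ]
}}

```text
clock: 19.35
tool_pos: [449.4, 74.7, 20.2]
tool_rot: [-0.0, 0.998, -0.065, 0.003]
force: [0.2, 0.0, -0.6]
grip_width: 23.8
```

Emit:
{"fn": "jog_arm", "kwargs": {
  "rows": [
    [[0,1,0],[0,0,0]],
    [[0,1,0],[0,0,0]],
    [[0,0,0],[0,0,0]],
    [[0,0,0],[0,0,0]],
    [[0,0,0.1],[0,0,0]]
  ]
}}

```text
clock: 19.77
tool_pos: [443.9, 37.2, 18.1]
tool_rot: [-0.0, 0.998, -0.064, 0.002]
force: [0.3, 0.2, -0.7]
grip_width: 24.1
```

Emit:
{"fn": "jog_arm", "kwargs": {
  "rows": [
    [[0,0,0],[0,0,0]]
  ]
}}

```text
clock: 19.85
tool_pos: [443.0, 37.9, 17.6]
tool_rot: [-0.0, 0.998, -0.063, 0.001]
force: [-0.6, 0.2, -0.7]
grip_width: 23.8
```

```bash
python3 st.py
```

```text
clock 19.85 TCP [443.   37.9  17.6] tip mill [-47.8 -82.4] yaw in mill 0.04999999999999982 pitch 0.08 F mill [-0.61  0.09] -0.74 tau [ 0.06 -0.01 -0.02] grip 23.83227016867912
```

Now lane 4; same stepping until past the stop point.

Emit:
{"fn": "jog_arm", "kwargs": {
  "rows": [
    [[0.5,0.08,0],[0,0,0]],
    [[0.5,0,0],[0,0,0]],
    [[0.5,0,0],[0,0,0]],
    [[0,0,0],[0,0,0]],
    [[0,0,0],[0,0,0]]
  ]
}}

```text
clock: 20.27
tool_pos: [472.0, 32.4, 17.6]
tool_rot: [-0.0, 0.998, -0.063, 0.0]
force: [-1.1, 0.3, -1.1]
grip_width: 23.8
```

Emit:
{"fn": "jog_arm", "kwargs": {
  "rows": [
    [[0.05,0,0],[0,0,0]],
    [[0.1,0,0],[0,0,0]],
    [[0,0,0],[0,0,0]]
  ]
}}

```text
clock: 20.52
tool_pos: [474.6, 31.2, 17.7]
tool_rot: [-0.0, 0.998, -0.064, 0.0]
force: [1.4, -0.1, -0.3]
grip_width: 23.7
```

Emit:
{"fn": "jog_arm", "kwargs": {
  "rows": [
    [[0.1,0,0],[0,0,0]],
    [[0.05,0,0],[0,0,0]],
    [[0,0,0],[0,0,0]]
  ]
}}

```text
clock: 20.77
tool_pos: [478.0, 30.5, 17.7]
tool_rot: [-0.0, 0.998, -0.064, 0.0]
force: [0.1, -0.2, -0.1]
grip_width: 23.7
```

```bash
python3 st.py
```

```text
clock 20.7667 TCP [478.   30.5  17.7] tip mill [-12.2 -85.5] yaw in mill -0.0600000000000005 pitch 0.03 F mill [ 0.13 -0.17] -0.09 tau [ 0.03 -0.01 -0.02] grip 23.66853927042476
```

Emit:
{"fn": "jog_arm", "kwargs": {
  "rows": [
    [[0.05,-0.05,0],[0,0,0]],
    [[0.05,0,0],[0,0,0]],
    [[0,0,0],[0,0,0]]
  ]
}}

```text
clock: 21.02
tool_pos: [480.1, 31.4, 17.7]
tool_rot: [-0.0, 0.998, -0.064, 0.0]
force: [-0.3, -0.3, -0.4]
grip_width: 23.6
```

Emit:
{"fn": "jog_arm", "kwargs": {
  "rows": [
    [[0.05,0,0],[0,0,0]],
    [[0.05,0,0],[0,0,0]],
    [[0,0,0],[0,0,0]]
  ]
}}

```text
clock: 21.27
tool_pos: [482.1, 31.0, 17.7]
tool_rot: [-0.0, 0.998, -0.064, 0.0]
force: [0.0, -0.1, -1.2]
grip_width: 24.0
```

Emit:
{"fn": "jog_arm", "kwargs": {
  "rows": [
    [[0.05,0,0],[0,0,0]],
    [[0.05,0,0],[0,0,0]],
    [[0,0,0],[0,0,0]]
  ]
}}

```text
clock: 21.52
tool_pos: [484.1, 30.7, 17.7]
tool_rot: [-0.0, 0.998, -0.064, 0.0]
force: [0.1, 0.9, -0.9]
grip_width: 23.3
```

```bash
python3 st.py
```

```text
clock 21.5167 TCP [484.1  30.7  17.7] tip mill [ -6.2 -84.5] yaw in mill -0.0600000000000005 pitch 0.03 F mill [0.02 0.87] -0.93 tau [-0.01 -0.03 -0.03] grip 23.336234215192935
```

Emit:
{"fn": "jog_arm", "kwargs": {
  "rows": [
    [[0.1,0,0],[0,0,0]],
    [[0.05,0,0],[0,0,0]],
    [[0,0,0],[0,0,0]]
  ]
}}

```text
clock: 21.77
tool_pos: [487.2, 30.3, 17.7]
tool_rot: [-0.0, 0.998, -0.064, 0.0]
force: [-0.2, -0.7, -0.6]
grip_width: 24.1
```

Emit:
{"fn": "jog_arm", "kwargs": {
  "rows": [
    [[0.1,0,0],[0,0,0]],
    [[0.05,0,0],[0,0,0]],
    [[0,0,0],[0,0,0]]
  ]
}}

```text
clock: 22.02
tool_pos: [490.1, 30.0, 17.7]
tool_rot: [-0.0, 0.998, -0.064, 0.0]
force: [0.1, 0.9, -0.3]
grip_width: 24.1
```

Emit:
{"fn": "jog_arm", "kwargs": {
  "rows": [
    [[0.1,0,0],[0,0,0]],
    [[0.05,0,0],[0,0,0]],
    [[0,0,0],[0,0,0]]
  ]
}}

```text
clock: 22.27
tool_pos: [493.1, 29.6, 17.7]
tool_rot: [-0.0, 0.998, -0.064, 0.0]
force: [-0.1, -0.1, -0.4]
grip_width: 23.9
```

Emit:
{"fn": "jog_arm", "kwargs": {
  "rows": [
    [[0.1,0,0],[0,0,0]],
    [[0.05,0,0],[0,0,0]],
    [[0,0,0],[0,0,0]]
  ]
}}

```text
clock: 22.52
tool_pos: [496.0, 29.2, 17.7]
tool_rot: [-0.0, 0.998, -0.064, 0.0]
force: [-0.2, 0.3, -1.7]
grip_width: 23.2
```

Emit:
{"fn": "jog_arm", "kwargs": {
  "rows": [
    [[0.1,0,0],[0,0,0]],
    [[0.05,0,0],[0,0,0]],
    [[0,0,0],[0,0,0]]
  ]
}}

```text
clock: 22.77
tool_pos: [498.4, 28.9, 17.5]
tool_rot: [-0.0, 0.998, -0.064, -0.0]
force: [0.7, 0.0, -1.9]
grip_width: 23.6
```

Emit:
{"fn": "jog_arm", "kwargs": {
  "rows": [
    [[0.1,0,0],[0,0,0]],
    [[0.05,0,0],[0,0,0]],
    [[0,0,0],[0,0,0]]
  ]
}}

```text
clock: 23.02
tool_pos: [499.5, 28.7, 17.3]
tool_rot: [0.0, 0.998, -0.064, -0.002]
force: [-4.0, 1.1, -0.2]
grip_width: 23.9
```

```bash
python3 st.py
```

```text
clock 23.0167 TCP [499.5  28.7  17.3] tip mill [  9.4 -84.6] yaw in mill -0.040000000000000036 pitch -0.26 F mill [-4.08  0.62] -0.19 tau [ 0.13  0.93 -0.01] grip 23.89910794980167
```

Emit:
{"fn": "jog_arm", "kwargs": {
  "rows": [
    [[0.05,0,0],[0,0,0]],
    [[0.05,0,0],[0,0,0]],
    [[0,0,0],[0,0,0]]
  ]
}}

```text
clock: 23.27
tool_pos: [499.7, 28.5, 17.1]
tool_rot: [0.0, 0.998, -0.064, -0.004]
force: [-6.9, 1.3, 1.3]
grip_width: 23.6
```

Emit:
{"fn": "jog_arm", "kwargs": {
  "rows": [
    [[0.05,0,0],[0,0,0]],
    [[0.05,0,0],[0,0,0]],
    [[0,0,0],[0,0,0]]
  ]
}}

```text
clock: 23.52
tool_pos: [500.1, 28.3, 16.9]
tool_rot: [0.0, 0.998, -0.064, -0.006]
force: [-8.7, 1.5, 2.1]
grip_width: 23.9
```

Emit:
{"fn": "jog_arm", "kwargs": {
  "rows": [
    [[0.05,0,0],[0,0,0]],
    [[0,0,0],[0,0,0]]
  ]
}}

```text
clock: 23.68
tool_pos: [500.6, 28.1, 16.9]
tool_rot: [0.0, 0.998, -0.064, -0.006]
force: [-8.2, 1.0, 2.8]
grip_width: 24.1
```

Emit:
{"fn": "jog_arm", "kwargs": {
  "rows": [
    [[0.05,0,0],[0,0,0]],
    [[0,0,0],[0,0,0]]
  ]
}}

```text
clock: 23.85
tool_pos: [501.4, 28.0, 16.8]
tool_rot: [0.0, 0.998, -0.064, -0.006]
force: [-8.6, 1.3, 2.4]
grip_width: 23.9
```

```bash
python3 st.py
```

```text
clock 23.85 TCP [501.4  28.   16.8] tip mill [ 11.3 -85. ] yaw in mill -0.03000000000000025 pitch -0.72 F mill [-8.72  0.2 ] 2.37 tau [ 0.29  1.9  -0.05] grip 23.93096343898523
```

Emit:
{"fn": "jog_arm", "kwargs": {
  "rows": [
    [[0.1,0,0],[0,0,0]],
    [[0.1,0,0],[0,0,0]],
    [[0,0,0],[0,0,0]]
  ]
}}

```text
clock: 24.1
tool_pos: [506.4, 27.4, 16.9]
tool_rot: [0.0, 0.998, -0.064, -0.005]
force: [-7.8, 1.0, 1.3]
grip_width: 23.8
```

Emit:
{"fn": "jog_arm", "kwargs": {
  "rows": [
    [[0.1,0,0],[0,0,0]],
    [[0.1,0,0],[0,0,0]],
    [[0,0,0],[0,0,0]]
  ]
}}

```text
clock: 24.35
tool_pos: [511.7, 26.8, 17.0]
tool_rot: [0.0, 0.998, -0.064, -0.004]
force: [-5.9, 0.9, -0.0]
grip_width: 23.8
```

```bash
python3 st.py
```

```text
clock 24.35 TCP [511.7  26.8  17. ] tip mill [ 21.7 -84.9] yaw in mill -0.040000000000000036 pitch -0.46 F mill [-5.95  0.11] -0.02 tau [0.19 1.32 0.01] grip 23.79084215516038
```

Emit:
{"fn": "jog_arm", "kwargs": {
  "rows": [
    [[0.1,0,0],[0,0,0]],
    [[0.1,0,0],[0,0,0]],
    [[0,0,0],[0,0,0]]
  ]
}}

```text
clock: 24.6
tool_pos: [515.6, 26.3, 16.9]
tool_rot: [0.0, 0.998, -0.064, -0.004]
force: [-7.7, 1.3, -0.0]
grip_width: 23.8
```

Emit:
{"fn": "jog_arm", "kwargs": {
  "rows": [
    [[0.1,0,0],[0,0,0]],
    [[0.1,0,0],[0,0,0]],
    [[0,0,0],[0,0,0]]
  ]
}}

```text
clock: 24.85
tool_pos: [519.7, 25.8, 16.9]
tool_rot: [0.0, 0.998, -0.064, -0.004]
force: [-5.7, 1.2, -0.3]
grip_width: 23.8
```

Emit:
{"fn": "jog_arm", "kwargs": {
  "rows": [
    [[0.1,0,0],[0,0,0]],
    [[0,0,0],[0,0,0]]
  ]
}}

```text
clock: 25.02
tool_pos: [521.6, 25.6, 16.8]
tool_rot: [0.0, 0.998, -0.064, -0.004]
force: [-6.2, 0.6, -0.6]
grip_width: 23.4
```

```bash
python3 st.py; python3 look.py w6
```

```text
clock 25.0167 TCP [521.6  25.6  16.8] tip mill [ 31.7 -84.8] yaw in mill -0.040000000000000036 pitch -0.47 F mill [-6.19 -0.15] -0.56 tau [ 0.23  1.35 -0.03] grip 23.445762357280618
25.0167 [521.6  25.6  16.8]
```

View pics/w6.png

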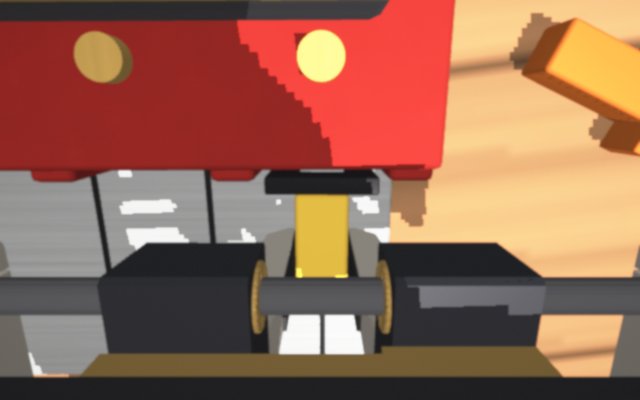

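Emit:
{"fn": "jog_arm", "kwargs": {
  "rows": [
    [[0.1,0,0],[0,0,0]],
    [[0.1,0,0],[0,0,0]],
    [[0,0,0],[0,0,0]]
  ]
}}

```text
clock: 25.32
tool_pos: [525.7, 25.1, 16.8]
tool_rot: [0.0, 0.998, -0.064, -0.004]
force: [-5.8, 1.5, -1.3]
grip_width: 24.0
```

Emit:
{"fn": "jog_arm", "kwargs": {
  "rows": [
    [[-0.08,0,0.02],[0,0,0]],
    [[0,0,0],[0,0,0]]
  ]
}}

```text
clock: 25.48
tool_pos: [525.8, 25.1, 16.7]
tool_rot: [0.0, 0.998, -0.064, -0.002]
force: [-5.9, 0.7, -2.5]
grip_width: 24.0
```

```bash
python3 st.py
```

```text
clock 25.4833 TCP [525.8  25.1  16.7] tip mill [ 35.9 -84.8] yaw in mill -0.04999999999999982 pitch -0.22 F mill [-5.9  -0.06] -2.5 tau [ 0.15  1.15 -0.05] grip 23.981023628440045
```

Emit:
{"fn": "jog_arm", "kwargs": {
  "rows": [
    [[0,0,0],[0,0,0]],
    [[0,0,0],[0,0,0]],
    [[0,0,0],[0,0,0]],
    [[0,0,0],[0,0,0]]
  ],
  "gripper": 0
}}

```text
clock: 25.82
tool_pos: [529.9, 25.0, 17.9]
tool_rot: [-0.0, 0.998, -0.064, 0.002]
force: [-0.1, 0.6, 0.0]
grip_width: 44.3
```

Emit:
{"fn": "jog_arm", "kwargs": {
  "rows": [
    [[0,0,-0.5],[0,0,0]],
    [[0,0,-1],[0,0,0]],
    [[0,0,-1],[0,0,0]],
    [[-0.5,0,-1],[0,0,0]],
    [[-1,0,-1],[0,0,0]]
  ]
}}

```text
clock: 26.23
tool_pos: [500.9, 28.6, 109.3]
tool_rot: [-0.0, 0.998, -0.065, 0.003]
force: [-0.5, 0.8, -0.2]
grip_width: 46.4
```

Emit:
{"fn": "jog_arm", "kwargs": {
  "rows": [
    [[-1,0,-1],[0,0,0]],
    [[-0.5,0,-1],[0,0,0]],
    [[0,0,0],[0,0,0]],
    [[0,0,0],[0,0,0]]
  ]
}}

```text
clock: 26.57
tool_pos: [469.4, 32.9, 149.0]
tool_rot: [-0.0, 0.998, -0.064, 0.002]
force: [0.4, 0.5, -1.0]
grip_width: 46.3
```

```bash
python3 st.py; python3 look.py w7
```

```text
clock 26.5667 TCP [469.4  32.9 149. ] tip mill [-21.  -84.2] yaw in mill -0.040000000000000036 pitch 0.26 F mill [0.29 0.54] -1.01 tau [0.03 0.02 0.03] grip 46.33672507966768
26.5667 [469.4  32.9 149. ]
```

View pics/w7.png

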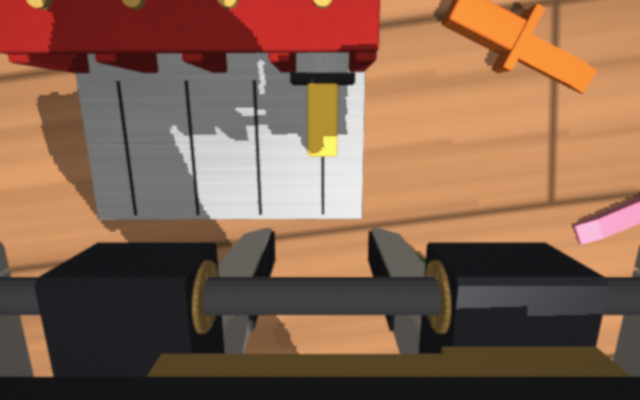

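```bash
python3 - <<'E'
from h import *
T=np.load('pics/w7.npy');c=cam('wrist',T)
O=np.array([610.8,97.8]);t=np.radians(-7.3);M=np.array([[np.cos(t),np.sin(t)],[-np.sin(t),np.cos(t)]])
for u,z,n in [((309,157),34,'rear L'),((337,156),34,'rear R'),((322,73),34,'guard front top'),((322,83),34,'guard rear top'),((290,70),55,'post?'),((99,219),12,'bedL'),((361,219),12,'bedR')]:
    print(n,(M@(back(c,u,z)[0,:2]-O)).round(1))
E
```

```text
rear L [-102.1  -73.1]
rear R [-101.3  -95.4]
guard front top [-38.7 -83.5]
guard rear top [-45.9 -83.5]
post? [-38.8 -61.2]
bedL [-160.3  116.7]
bedR [-160.4 -118.4]
```

```bash
python3 -c "
from rig import arm
print(arm.job_done())"
```

```text
the job is handed in; nothing more can be done
None
```

The gauge is lying in lane 4, the sprung and correctly set lane. I let it go and handed the job in at about 27 s of the 72 s allowed; no verdict is reported.

| Lane | What I felt | Reading |
|---|---|---|
| 3 | stopped dead about 8 mm before the roller line, push about 6 N | closed |
| 2 | no resistance to about 21 mm past the roller line | open |
| 1 | stopped dead about 8.5 mm before the roller line, push about 5 N | closed |
| 4 | drag began about 9 mm past the roller line, 6–9 N, springy, and stayed all the way in | right |

- **Final position:** the last wrist picture puts the tip about 35 mm past the roller line and the guard about 4 mm from the posts. The gauge is centred on the lane (y ≈ −84 mm).
- **Forces:** the highest pushing force was about 9 N. The one other load was about 12 N pressing down on the bed while I checked its height.
- **Release:** the gripper is open and clear of the gauge, and the wrist force is back to about zero.
- **Not checked:** I didn't take another picture of the bottle, jar and mug at the end. The arm's path never went near them.

Two small disagreements, both within the lane's tolerance. The wrist camera showed the gauge about 2 mm to one side in the grip, so I used camera-relative positions. Readings taken while moving lagged by a few millimetres, and I corrected for that after stopping.

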